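# Line up turned furniture feet by size on the sample rail

### The job

Make up the sample rail: stand the four turned beech feet on its four black rubber pads in order of size, the largest on the pad next to the dark end block, each next one smaller, the smallest on the pad farthest from the block. Stand each foot upright, stud up, centred on its own pad, let go of it, and leave the travel mug where it is.

Things in the scene. Friction and masses are not known exactly. Their poses are not given: they have to be found in the camera images.
- foot_30_mid (a point): Turned pale beech furniture foot, loose, standing upright on the bench: a round body 30 mm in diameter with a thin bare steel stud (8 mm across, 10 mm high) on top; 48 mm high overall, stud included. The body is a straight cylinder of full diameter from 8 to 30 mm above its underside, bevelled below (underside 22 mm across) and stepped in above. This point is on its axis, half-way up (24 mm above its underside); z points up along the axis. About 29 g, give or take a third.
- foot_38_mid (a point): Turned pale beech furniture foot, loose, standing upright on the bench: a round body 38 mm in diameter with a thin bare steel stud (8 mm across, 10 mm high) on top; 62 mm high overall, stud included. The body is a straight cylinder of full diameter from 11 to 42 mm above its underside, bevelled below (underside 28 mm across) and stepped in above. This point is on its axis, half-way up (31 mm above its underside); z points up along the axis. About 51 g, give or take a third.
- foot_46_mid (a point): Turned pale beech furniture foot, loose, standing upright on the bench: a round body 46 mm in diameter with a thin bare steel stud (8 mm across, 10 mm high) on top; 76 mm high overall, stud included. The body is a straight cylinder of full diameter from 15 to 53 mm above its underside, bevelled below (underside 34 mm across) and stepped in above. This point is on its axis, half-way up (38 mm above its underside); z points up along the axis. About 87 g, give or take a third.
- foot_54_mid (a point): Turned pale beech furniture foot, loose, standing upright on the bench: a round body 54 mm in diameter with a thin bare steel stud (8 mm across, 10 mm high) on top; 90 mm high overall, stud included. The body is a straight cylinder of full diameter from 18 to 64 mm above its underside, bevelled below (underside 40 mm across) and stepped in above. This point is on its axis, half-way up (45 mm above its underside); z points up along the axis. About 138 g, give or take a third.
- pad_1_top (a point): One of four identical round black rubber pads, 62 mm in diameter, fixed in a row along the straight plywood sample rail (400 mm long, 80 mm wide, 18 mm high, fixed to the bench). This point is the centre of the pad's top face, 22 mm above the bench. Pads 1 to 4 follow one another in that order along the rail, 65 to 85 mm apart centre to centre; y runs along the rail, x across it. Either pad 1 or pad 4 may be the one nearest the end block.
- pad_2_top (a point): One of four identical round black rubber pads, 62 mm in diameter, fixed in a row along the straight plywood sample rail (400 mm long, 80 mm wide, 18 mm high, fixed to the bench). This point is the centre of the pad's top face, 22 mm above the bench. Pads 1 to 4 follow one another in that order along the rail, 65 to 85 mm apart centre to centre; y runs along the rail, x across it. Either pad 1 or pad 4 may be the one nearest the end block.
- pad_3_top (a point): One of four identical round black rubber pads, 62 mm in diameter, fixed in a row along the straight plywood sample rail (400 mm long, 80 mm wide, 18 mm high, fixed to the bench). This point is the centre of the pad's top face, 22 mm above the bench. Pads 1 to 4 follow one another in that order along the rail, 65 to 85 mm apart centre to centre; y runs along the rail, x across it. Either pad 1 or pad 4 may be the one nearest the end block.
- pad_4_top (a point): One of four identical round black rubber pads, 62 mm in diameter, fixed in a row along the straight plywood sample rail (400 mm long, 80 mm wide, 18 mm high, fixed to the bench). This point is the centre of the pad's top face, 22 mm above the bench. Pads 1 to 4 follow one another in that order along the rail, 65 to 85 mm apart centre to centre; y runs along the rail, x across it. Either pad 1 or pad 4 may be the one nearest the end block.
- stop_top (a point): Dark wooden end block, 100 mm across the rail, 30 mm along it and 22 mm high, fixed on top of one end of the rail (either end); it lies about 60 mm beyond the centre of the last pad. This point is the centre of its top face, 40 mm above the bench. The other end of the rail has only a flat aluminium plate.
- mug_mid (a point): Steel travel mug with a black lid, 86 mm in diameter, 158 mm high, standing upright on the bench to the robot's left of the rail; a bystander. This point is on its axis, half-way up.
There are look-alikes about, which are no part of the job. Leave any purple or turquoise look-alike of the part that bears foot_54_mid alone.

How it is judged:
At the end, for the whole second after the job is handed in: Counting from the end block, the four pads carry the 54, 46, 38 and 30 mm feet in that order; each foot stands on its pad (height within 5 mm), within 12 mm of the pad's centre, upright within 0.1 rad, released and at rest (under 0.02 m/s and 0.2 rad/s) (((horizontal distance between stop_top and pad_1_top below 0.1 m and horizontal distance between foot_54_mid and pad_1_top below 0.012 m and z of foot_54_mid in the frame of pad_1_top between 0.04 and 0.05 m and horizontal distance between foot_46_mid and pad_2_top below 0.012 m and z of foot_46_mid in the frame of pad_2_top between 0.033 and 0.043 m and horizontal distance between foot_38_mid and pad_3_top below 0.012 m and z of foot_38_mid in the frame of pad_3_top between 0.026 and 0.036 m and horizontal distance between foot_30_mid and pad_4_top below 0.012 m and z of foot_30_mid in the frame of pad_4_top between 0.019 and 0.029 m) or (horizontal distance between stop_top and pad_4_top below 0.1 m and horizontal distance between foot_54_mid and pad_4_top below 0.012 m and z of foot_54_mid in the frame of pad_4_top between 0.04 and 0.05 m and horizontal distance between foot_46_mid and pad_3_top below 0.012 m and z of foot_46_mid in the frame of pad_3_top between 0.033 and 0.043 m and horizontal distance between foot_38_mid and pad_2_top below 0.012 m and z of foot_38_mid in the frame of pad_2_top between 0.026 and 0.036 m and horizontal distance between foot_30_mid and pad_1_top below 0.012 m and z of foot_30_mid in the frame of pad_1_top between 0.019 and 0.029 m)) and angle between each of foot_54_mid, foot_46_mid, foot_38_mid, foot_30_mid's own z axis and vertical below 0.1 rad and linear speed of each of foot_54, foot_46, foot_38, foot_30 below 0.02 m/s and angular speed of each of foot_54, foot_46, foot_38, foot_30 below 0.2 rad/s); the robot touches nothing.
It fails at once if the travel mug is shifted by more than 25 mm or tipped over (distance of mug_mid from where it was at the start of the episode above 0.025 m or angle between mug_mid's own z axis and vertical above 0.4 rad).
It also fails if it takes over 96 s, if anything falls off the work surface, if the arm or the gripper's body presses on something with over 40 N, if the wrist force passes 120 N, or if a joint passes its speed limit or range.

### The arm

A 6-joint arm with a two-finger parallel gripper is mounted at the origin on the work surface. World frame = base frame: x ahead of the robot, y to its left, z up, the work surface at z = 0. Lengths are in m, angles in rad, forces in N, time in s.
With the tool pointing down it reaches from about 0.325 to 0.85 m from the base axis. Payload 4.4 kg.
Tool frame: the origin (TCP) lies midway between the tips of the shut fingers; the grasp point (between the pads) lies 19 mm behind it; z points along the fingers, y is the line along which they close (so a half turn about z gives the same grasp; the last joint's range is limited). The gripper opens to 94 mm and grips with 3 to 60 N. Pads are 16 mm wide; open, the fingers measure 119 mm over their backs; the gripper's body (75 mm by 177 mm) begins 78 mm behind the grasp point.
Start: joints at [-1.272, 0.207, 1.542, -0, 1.393, -0.15], TCP at [0.249, -0.518, 0.205] pointing down, gripper open.
Joint ranges: [-2.73, 2.73], [-0.86, 2.22], [0.23, 2.46], [-1.11, 4.25], [0.08, 2.63], [-2.82, 2.82]. Speed limits (rad/s): [2.79, 2.79, 3.14, 3.14, 3.14, 3.14].

### API

Orientations are given as a rotation vector (axis times angle).
In Python, from workcell import * gives the robot as it stands.
- The arm moves only by the shell command python3 -m inch 'ROWS' [FORCE]. ROWS is JSON, one flat list of numbers, 7 for each row, row after row: the gripper command: -1 is fully open, 1 is shut, values between are in proportion, then the shift along the world's x, y, z in m, then the turn, a rotation vector about the world's x, y, z in degrees. In form: [grip, tx, ty, tz, rx, ry, rz, grip, tx, ty, tz, rx, ry, rz, ...]. A call has 1 to 12 rows; each row is the pose to reach, as a shift and turn from the pose commanded when the call began; what a row does not reach only later rows make up. A row lasts 1/8 s, in which the tool goes at most 62.5 mm and 10.7 degrees, less where a joint would pass 70% of its speed; a pose out of reach is approached as far as the arm can. A call with a gripper value outside its range is refused whole. The fingers move at their own pace and stop on an object; FORCE is the grip in N (left out, the last holds). Time passes only in rows, so rows that repeat a pose let the fingers close. It gives the time, the measured TCP pose, the force, the opening and the grip force at its end, in the units of the state.
- read_state(): the state, without advancing time (a new reading comes with each control period).
- camera(name): name is "scene" or "side" or "wrist"; returns the picture (384x512x3 uint8, red, green, blue); there is no depth.
- camera_params(name): a dict with "fov_y" (degrees; the focal length in pixels is half the picture's height over the tangent of half this angle, whatever the lens; pixels are square), "cx", "cy" (the principal point, pixels), "world_to_cam" (4x4, takes a point from world to camera coordinates). Camera axes: x right, y up, looking along -z (the intrinsics and any distortion apply to the point x, -y, -z); pixel columns grow to the right and rows downward; lengths in m; the calibration is good to about 2 mm. A picture is of the moment at which its call begins: read the wrist's pose just before it. camera_params takes no time and is no camera call; for the wrist camera it gives the pose at the moment of the call.
- close_job(): hands the job in; it is judged then, once.
The state is a dict: "time": time; "q": joint angles; "qd": joint speeds; "effort": joint torques, N m; "position": TCP position; "tool_rot": TCP orientation; "ft_force": force on the tool from outside, world axes, zero at the start; "ft_torque": the same for the moment, N m; "grip_width": opening from 0.0 (shut) to 1.0 (fully open); "finger_force": force on a finger pad.
Only numpy, scipy, OpenCV 4.12 (cv2) and the standard library are available. Lean on these libraries where they do the work, as an engineer would, in place of code of your own. Each camera call takes 0.05 s, during which the arm holds its last target. There are 200 camera calls.

## Working session

There is one attempt and no reset: what is moved stays moved. The work goes in short steps, Python scripts to look and compute and a shell command to move; the robot and the scene stay as the last step left them, time stands still between calls to the robot, and variables do not carry over. Pictures are saved under pics/ and viewed, at most 14 in all, crops included, and the job is handed in when it is done.

```bash
ls; mkdir -p pics
python3 - <<'E'
from workcell import *
import cv2
for n in("scene","side","wrist"):
    im=camera(n); cv2.imwrite(f"pics/{n}0.png",im[:,:,::-1]); p=camera_params(n)
    print(n,{k:(v if not hasattr(v,'shape') else v.round(4).tolist()) for k,v in p.items()})
print(read_state())
E
```

```text
pics
scene {'fov_y': 47.37700620581197, 'cx': 247.80084288397205, 'cy': 193.76662035478085, 'world_to_cam': [[-0.149, 0.9888, -0.0062, 0.0001], [-0.8524, -0.1253, 0.5077, 0.418], [0.5012, 0.081, 0.8615, -1.6206], [0.0, 0.0, 0.0, 1.0]]}
side {'fov_y': 43.49142055925353, 'cx': 253.52412776650874, 'cy': 191.19880213345368, 'world_to_cam': [[0.9919, -0.1265, -0.0121, -0.5376], [0.0938, 0.6644, 0.7415, -0.1416], [-0.0857, -0.7366, 0.6709, -1.24], [0.0, 0.0, 0.0, 1.0]]}
wrist {'fov_y': 62.9842238259967, 'cx': 257.2765021794458, 'cy': 191.47276650190187, 'world_to_cam': [[0.4339, -0.9009, -0.0011, -0.5751], [0.863, 0.416, -0.2865, 0.0304], [0.2586, 0.1234, 0.9581, -0.3916], [0.0, 0.0, 0.0, 1.0]]}
{'time': 0.15, 'q': array([-1.27251768e+00,  2.07208896e-01,  1.54258689e+00, -4.31340863e-07,
        1.39351249e+00, -1.50527474e-01]), 'qd': array([-0.00093573, -0.00276758, -0.0056052 ,  0.00195084,  0.00021177,
       -0.00104448]), 'effort': array([ 5.55562965e-04, -3.71311498e+01, -2.81813121e+01,  6.98555214e-02,
        3.27306264e-02, -1.09426251e-04]), 'position': array([ 0.24928064, -0.51747626,  0.20458473]), 'tool_rot': array([-3.06115582e+00, -6.98700512e-01,  1.99461674e-04]), 'ft_force': array([ 0.01652246, -0.37424569, -0.49164389]), 'ft_torque': array([ 0.02866188,  0.01485573, -0.00795227]), 'finger_force': 0.0, 'grip_width': 0.9962921350284054}
```

View pics/scene0.png

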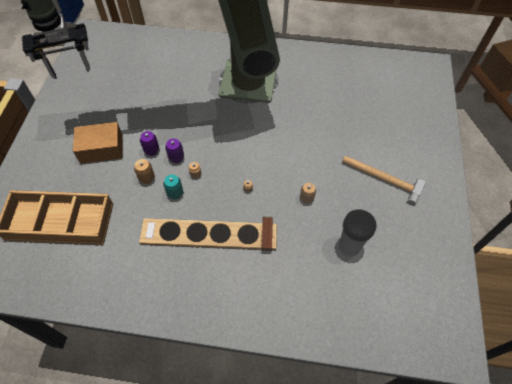

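View pics/side0.png

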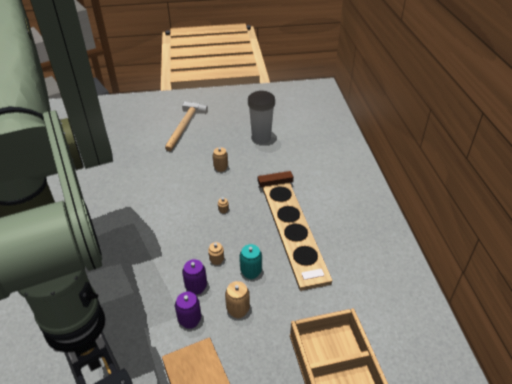

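The scene view shows the feet at about (144,170) 54, (308,191) 46, (194,169) 38 and (248,186) 30. The pads run from (170,231) to (248,234), with the dark block at (267,233) on the +y side. The side view agrees. Purple and turquoise look-alikes stand near the 54 and 38 feet.

```bash
cat > h.py <<'E'
from workcell import *
import cv2, numpy as np
def ray(p,uv):
    f=192/np.tan(np.radians(p["fov_y"]/2)); M=p["world_to_cam"]
    d=M[:3,:3].T@np.array([(uv[0]-p["cx"])/f,-(uv[1]-p["cy"])/f,-1.]); return -M[:3,:3].T@M[:3,3],d
def plane(p,uv,z):
    o,d=ray(p,uv); return o+d*(z-o[2])/d[2]
def tri(p1,u1,p2,u2):
    (a,d),(b,e)=ray(p1,u1),ray(p2,u2)
    s=np.linalg.lstsq(np.c_[d,-e],b-a,rcond=None)[0]; P,Q=a+s[0]*d,b+s[1]*e
    return (P+Q)/2,np.linalg.norm(P-Q)
def wood(im):
    h=cv2.cvtColor(im,cv2.COLOR_RGB2HSV); return cv2.inRange(h,(5,70,70),(25,255,255))
def dark(im): return cv2.inRange(cv2.cvtColor(im,cv2.COLOR_RGB2GRAY),0,40)
def blobs(m,lo,hi):
    out=[]
    for c in cv2.findContours(m,cv2.RETR_LIST,cv2.CHAIN_APPROX_NONE)[0]:
        M=cv2.moments(c)
        if lo<M["m00"]<hi: out.append((round(M["m10"]/M["m00"],1),round(M["m01"]/M["m00"],1),int(M["m00"]),cv2.boundingRect(c)))
    return out
E
python3 - <<'E'
from h import *
for n in("scene","side"):
    im=camera(n);p=camera_params(n)
    print(n)
    for b in blobs(wood(im),30,1500): print("wood",b, plane(p,b[:2],.03).round(3))
    for b in blobs(dark(im),100,900): print("dark",b, plane(p,b[:2],.022).round(4))
E
```

```text
scene
wood (502.0, 359.8, 209, (488, 351, 24, 16)) [0.88  0.774 0.03 ]
wood (247.7, 233.9, 311, (237, 224, 22, 21)) [0.631 0.095 0.03 ]
wood (219.8, 232.7, 305, (209, 223, 22, 21)) [0.639 0.014 0.03 ]
wood (196.5, 231.7, 306, (186, 222, 22, 20)) [ 0.646 -0.054  0.03 ]
wood (169.5, 230.7, 303, (159, 221, 22, 20)) [ 0.654 -0.132  0.03 ]
wood (149.9, 229.9, 146, (144, 221, 12, 19)) [ 0.66 -0.19  0.03]
wood (81.4, 208.1, 345, (67, 196, 37, 37)) [ 0.62  -0.413  0.03 ]
wood (48.7, 207.3, 379, (33, 194, 40, 37)) [ 0.631 -0.512  0.03 ]
wood (307.7, 191.8, 195, (301, 183, 15, 20)) [0.464 0.256 0.03 ]
wood (247.7, 185.9, 53, (244, 181, 9, 11)) [0.469 0.071 0.03 ]
wood (194.4, 168.4, 110, (189, 162, 12, 16)) [ 0.43  -0.106  0.03 ]
wood (142.4, 167.1, 205, (134, 159, 18, 18)) [ 0.449 -0.271  0.03 ]
wood (377.6, 173.3, 487, (343, 156, 71, 36)) [0.364 0.467 0.03 ]
wood (95.1, 136.5, 1072, (73, 122, 46, 31)) [ 0.353 -0.46   0.03 ]
wood (5.4, 99.8, 152, (0, 90, 15, 27)) [ 0.242 -0.826  0.03 ]
wood (481.3, 72.1, 32, (476, 64, 17, 22)) [-0.135  0.84   0.03 ]
wood (505.3, 48.8, 194, (494, 40, 18, 24)) 
[... 2842 characters left out ...]
9  0.022 ]
dark (189.7, 316.8, 343, (177, 300, 24, 28)) [ 0.3662 -0.2766  0.022 ]
dark (195.6, 282.1, 346, (184, 268, 23, 26)) [ 0.3826 -0.1844  0.022 ]
dark (304.9, 255.2, 281, (294, 247, 23, 17)) [ 0.6513 -0.1392  0.022 ]
dark (295.6, 232.1, 236, (285, 225, 22, 15)) [ 0.6435 -0.0603  0.022 ]
dark (94.1, 256.5, 129, (84, 219, 17, 50)) [ 0.1378 -0.0725  0.022 ]
dark (288.3, 213.7, 202, (279, 207, 20, 14)) [0.6369 0.0082 0.022 ]
dark (280.1, 193.8, 172, (271, 188, 19, 13)) [0.6284 0.0889 0.022 ]
dark (75.1, 157.3, 188, (67, 142, 16, 27)) [0.033  0.3407 0.022 ]
dark (21.2, 111.2, 101, (0, 108, 43, 11)) [-0.1925  0.6352  0.022 ]
dark (75.6, 54.3, 102, (68, 44, 18, 20)) [-0.0667  1.0516  0.022 ]
```

View pics/wrist0.png

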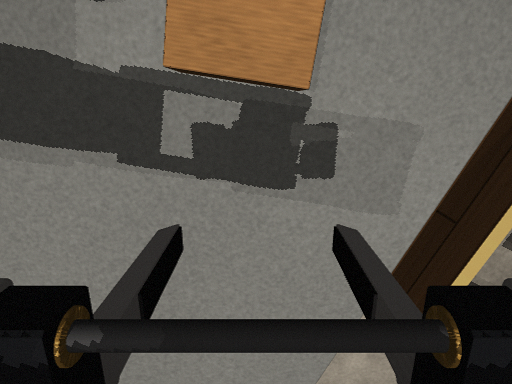

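The wrist view shows only bench and a cardboard box, with the fingertips at about (175,230) and (340,230). Next I'll triangulate across the two fixed views and check the heights.

Run:
```python
from h import *
a,b=camera_params("scene"),camera_params("side")
T={"padA(-y)":((169.5,230.7),(305,255.3)),"padB":((196.5,231.7),(295.6,232.2)),"padC":((219.8,232.7),(288.2,213.8)),"padD(block)":((247.7,233.9),(280.2,193.7)),
"54":((144,170),(237,299)),"38":((194.4,168.4),(215.6,253.2)),"30":((247.7,185.9),(222.4,204.7)),"46":((307.7,191.8),(219.6,158.7))}
for k,(u,v) in T.items():
    P,e=tri(a,u,b,v); print(k,P.round(4),round(e*1e3,1),plane(a,u,P[2]).round(3), "z.022",plane(a,u,.022).round(4)[:2],plane(b,v,.022).round(4)[:2])
```

```text
padA(-y) [ 0.6509 -0.1361  0.0192] 3.2 [ 0.649 -0.135  0.019] z.022 [ 0.6507 -0.1346] [ 0.6515 -0.1395]
padB [ 0.6427 -0.0567  0.0192] 3.6 [ 0.641 -0.056  0.019] z.022 [ 0.6423 -0.0554] [ 0.6434 -0.0607]
padC [0.6359 0.0118 0.0194] 3.4 [0.634 0.013 0.019] z.022 [0.6355 0.0129] [0.6366 0.0079]
padD(block) [0.6279 0.0934 0.0196] 3.5 [0.626 0.094 0.02 ] z.022 [0.6273 0.0943] [0.6288 0.0893]
54 [ 0.4705 -0.2585  0.0448] 5.4 [ 0.468 -0.258  0.045] z.022 [ 0.4538 -0.2663] [ 0.4735 -0.2443]
38 [ 0.4326 -0.1074  0.03  ] 5.8 [ 0.43  -0.106  0.03 ] z.022 [ 0.4244 -0.1084] [ 0.4348 -0.1029]
30 [0.4646 0.0694 0.0208] 1.5 [0.464 0.07  0.021] z.022 [0.4645 0.0698] [0.4651 0.0674]
46 [0.4704 0.2543 0.0369] 4.7 [0.468 0.255 0.037] z.022 [0.4588 0.2562] [0.4727 0.2708]
```

```bash
python3 -m inch '[-1,0.07,0.085,0.01,0,0,0,-1,0.14,0.17,0.02,0,0,0,-1,0.219,0.258,0.02,0,0,0,-1,0.219,0.258,0.02,0,0,0,-1,0.219,0.258,0.02,0,0,0,-1,0.219,0.258,0.02,0,0,0,-1,0.219,0.258,0.02,0,0,0,-1,0.219,0.258,0.02,0,0,0]'
python3 - <<'E'
from h import *
p=camera_params("wrist");im=camera("wrist");cv2.imwrite("pics/w1.png",im[:,:,::-1])
s=read_state();print(s["position"],s["tool_rot"])
for b in blobs(wood(im),300,60000): print(b,plane(p,b[:2],.064).round(4))
E
```

```text
time: 1.25
position: [0.4679, -0.2606, 0.2253]
tool_rot: [3.063, 0.699, -0.001]
ft_force: [-0.4, -0.6, -0.1]
grip_width: 1.001
finger_force: 0.0
[ 0.46775895 -0.26088085  0.22523177] [-3.06321171e+00 -6.97210126e-01  1.03791976e-03]
(406.8, 280.2, 544, (386, 267, 37, 35)) [ 0.4284 -0.4861  0.064 ]
(326.9, 292.7, 2818, (296, 257, 70, 62)) [ 0.3699 -0.4057  0.064 ]
(257.2, 175.0, 1188, (237, 156, 41, 39)) [ 0.4687 -0.2612  0.064 ]
(124.0, 140.1, 829, (107, 123, 35, 34)) [ 0.4413 -0.1149  0.064 ]
(488.9, 9.7, 425, (456, 0, 56, 25)) [ 0.7133 -0.3915  0.064 ]
(446.6, 88.1, 12961, (367, 0, 145, 174)) [ 0.6363 -0.3971  0.064 ]
(262.9, 12.1, 1373, (204, 0, 97, 34)) [ 0.6169 -0.196   0.064 ]
```

View pics/w1.png

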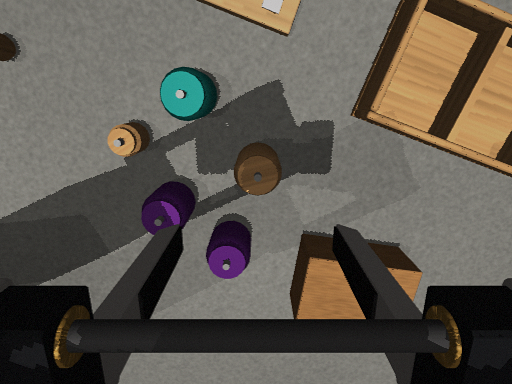

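The wrist view shows the 54 foot in shadow at (257,170), its stud at (257,176). The 38's stud is at (119,142), purple look-alikes are below left, and turquoise is above left.

Run:
```python
from h import *
p=camera_params("wrist")
print("54",plane(p,(257,176),.089),plane(p,(257.5,169),.05))
print("38",plane(p,(119,142),.061)); 
print("tq",plane(p,(180,94),.089),"pu",plane(p,(158,222),.089),plane(p,(226,267),.089))
M=p["world_to_cam"];s=read_state()["position"];c=M[:3,:3]@s+M[:3,3];f=192/np.tan(np.radians(p["fov_y"]/2));print(p["cx"]-f*c[0]/c[2],p["cy"]+f*c[1]/c[2])
```

```text
54 [ 0.47296438 -0.25914665  0.089     ] [ 0.4720135 -0.2602261  0.05     ]
38 [ 0.43600261 -0.11000246  0.061     ]
tq [ 0.51395807 -0.1575602   0.089     ] pu [ 0.38060063 -0.18485422  0.089     ] [ 0.36238011 -0.27333808  0.089     ]
255.8089136842286 237.08404458757562
```

```bash
python3 -m inch '[-1,0.004,0.001,-0.06,0,0,0,-1,0.004,0.001,-0.12,0,0,0,-1,0.004,0.001,-0.17,0,0,0,-1,0.004,0.001,-0.202,0,0,0,-1,0.004,0.001,-0.202,0,0,0,-1,0.004,0.001,-0.202,0,0,0,1,0.004,0.001,-0.202,0,0,0,1,0.004,0.001,-0.202,0,0,0,1,0.004,0.001,-0.202,0,0,0,1,0.004,0.001,-0.202,0,0,0,1,0.004,0.001,-0.202,0,0,0,1,0.004,0.001,-0.202,0,0,0]' 25
```

```text
time: 2.8
position: [0.4725, -0.259, 0.0236]
tool_rot: [-3.063, -0.699, -0.0]
ft_force: [-0.2, 0.4, 2.7]
grip_width: 0.572
finger_force: 25.0
```

```bash
python3 -m inch '[1,0,0,0.05,0,0,0,1,0,0,0.1,0,0,0,1,0.02,0.044,0.15,0,0,10,1,0.04,0.09,0.16,0,0,20,1,0.06,0.135,0.16,0,0,30,1,0.08,0.18,0.16,0,0,40,1,0.1,0.225,0.16,0,0,50,1,0.12,0.27,0.16,0,0,60,1,0.156,0.32,0.16,0,0,70,1,0.156,0.352,0.16,0,0,70,1,0.156,0.352,0.16,0,0,70,1,0.156,0.352,0.16,0,0,70]'
python3 - <<'E'
from h import *
p=camera_params("wrist");im=camera("wrist");cv2.imwrite("pics/w2.png",im[:,:,::-1])
s=read_state();print(s["position"],s["tool_rot"])
for b in blobs(dark(im),300,9000): print(b,plane(p,b[:2],.022).round(4))
E
```

```text
time: 4.3
position: [0.628, 0.0924, 0.1827]
tool_rot: [-2.108, -2.329, 0.002]
ft_force: [0.1, -0.3, -0.8]
grip_width: 0.572
finger_force: 25.0
[0.62808921 0.09187455 0.18295311] [-2.10885764e+00 -2.32821734e+00  1.66824346e-03]
(488.5, 338.0, 347, (478, 326, 22, 26)) [ 0.9516 -0.0963  0.022 ]
(31.2, 337.4, 355, (18, 326, 24, 27)) [ 0.3532 -0.1559  0.022 ]
(372.4, 341.9, 314, (366, 311, 12, 58)) [ 0.8012 -0.1178  0.022 ]
(142.6, 341.8, 325, (137, 311, 13, 58)) [ 0.4991 -0.1482  0.022 ]
(258.4, 177.4, 2436, (216, 148, 82, 85)) [0.6288 0.0898 0.022 ]
(257.2, 130.1, 1574, (208, 118, 99, 24)) [0.6223 0.1415 0.022 ]
(123.3, 12.1, 522, (93, 0, 46, 25)) [0.4826 0.2403 0.022 ]
```

View pics/w2.png

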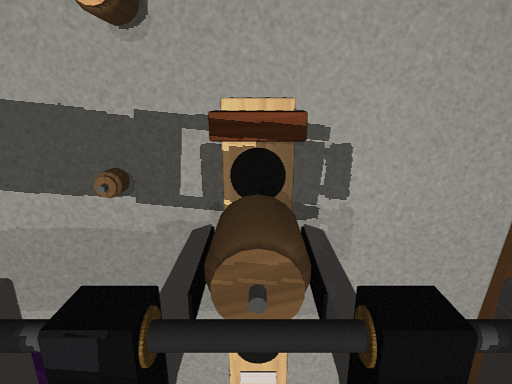

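The pad next to the block is centred at about (258,174), partly behind the held foot at (258,250); the ray gives (0.628, 0.093). That agrees with the triangulated point.

```bash
python3 -m inch '[1,0,0.001,-0.05,0,0,0,1,0,0.001,-0.1,0,0,0,1,0,0.001,-0.125,0,0,0,1,0,0.001,-0.132,0,0,0,1,0,0.001,-0.137,0,0,0,1,0,0.001,-0.137,0,0,0,1,0,0.001,-0.137,0,0,0]'
```

```text
time: 5.22
position: [0.6297, 0.0939, 0.048]
tool_rot: [2.107, 2.328, 0.003]
ft_force: [0.6, 0.2, -0.9]
grip_width: 0.569
finger_force: 25.0
```

```bash
python3 -m inch '[1,-0.001,0,-0.001,0,0,0,1,-0.001,0,-0.001,0,0,0,1,-0.001,0,-0.001,0,0,0]'
python3 - <<'E'
from h import *
s=read_state();print(s["position"],s["ft_force"])
E
```

```text
time: 5.6
position: [0.6275, 0.094, 0.0457]
tool_rot: [2.108, 2.33, 0.0]
ft_force: [-1.3, 0.3, -0.0]
grip_width: 0.572
finger_force: 25.0
[0.6274886  0.09404917 0.04567783] [-1.26029149  0.31043049 -0.04029524]
```

```bash
python3 -m inch '[-1,0,0,0,0,0,0,-1,0,0,0,0,0,0,-1,0,0,0,0,0,0,-1,0,0,0,0,0,0,-1,0,0,0.05,0,0,0,-1,0,0,0.11,0,0,0,-1,-0.04,0.04,0.16,0,0,0,-1,-0.08,0.08,0.17,0,0,0,-1,-0.12,0.12,0.17,0,0,0,-1,-0.156,0.16,0.17,0,0,0,-1,-0.156,0.16,0.17,0,0,0,-1,-0.156,0.16,0.17,0,0,0]'
python3 - <<'E'
from h import *
p=camera_params("wrist");im=camera("wrist");cv2.imwrite("pics/w3.png",im[:,:,::-1])
s=read_state();print(s["position"],s["tool_rot"])
for b in blobs(wood(im),300,9000): print(b,plane(p,b[:2],.06).round(4))
E
```

```text
time: 7.1
position: [0.4718, 0.2537, 0.2156]
tool_rot: [2.107, 2.329, 0.0]
ft_force: [-0.3, 0.6, -0.1]
grip_width: 0.997
finger_force: 0.0
[0.47226521 0.25329643 0.21554216] [2.10832379e+00 2.32806451e+00 2.66421933e-04]
(348.1, 364.5, 628, (322, 353, 56, 31)) [0.6181 0.0084 0.06  ]
(334.4, 290.5, 657, (326, 256, 22, 63)) [0.5805 0.1192 0.06  ]
(394.5, 263.1, 381, (378, 255, 29, 20)) [0.6456 0.1638 0.06  ]
(257.5, 178.3, 823, (241, 162, 34, 33)) [0.472  0.2515 0.06  ]
(137.5, 30.7, 1491, (117, 0, 45, 68)) [0.3421 0.386  0.06  ]
```

View pics/w3.png

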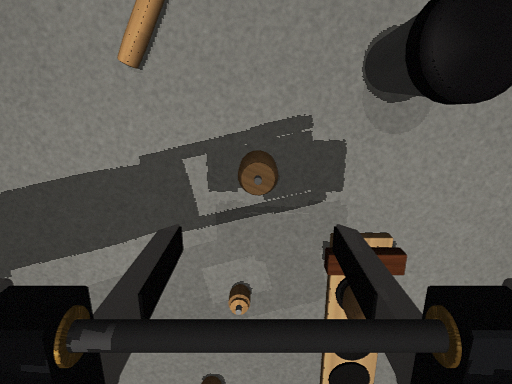

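The 46 stands under the tool at (258,173), stud at (258,180), but the pad by the block at (345,293) looks bare. I'll check where the 54 is with the fixed camera.

Run:
```python
from h import *
a=camera("scene");b=camera("side")
c=np.hstack([cv2.resize(a[140:260,120:290],(510,360)),cv2.resize(b[130:320,200:330],(246,360))])
cv2.imwrite("pics/s3.png",c[:,:,::-1])
```

```text
(no output)
```

View pics/s3.png

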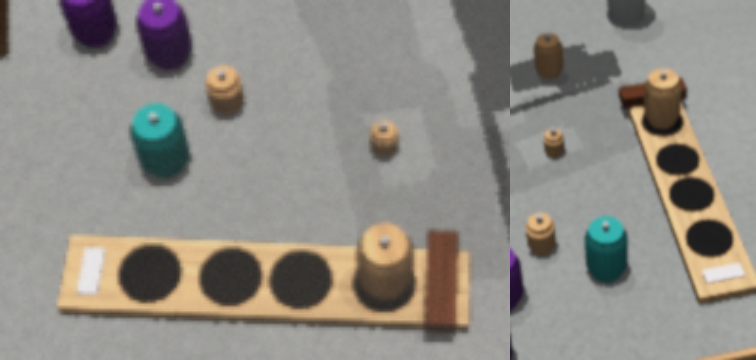

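The 54 stands upright on the pad by the block (crop (384,262)); in the wrist view a finger had hidden it. Continue with the 46.

Run:
```python
from h import *
p=camera_params("wrist");print(plane(p,(258,180),.075),plane(p,(238.5,308),.047),read_state()["position"])
a,b=camera_params("scene"),camera_params("side")
print(tri(a,(120+384/3,140+243/3),b,(200+(663-510)*130/246,130+76*190/360)))
```

```text
[0.47282188 0.25273518 0.075     ] [0.46527443 0.07184054 0.047     ] [0.47247649 0.25292889 0.2153261 ]
(array([0.6280871 , 0.09492987, 0.10395977]), np.float64(0.003038911627944764))
```

```bash
python3 -m inch '[-1,0,0,-0.06,0,0,0,-1,0,0,-0.12,0,0,0,-1,0,0,-0.17,0,0,0,-1,0,0,-0.198,0,0,0,-1,0,0,-0.198,0,0,0,-1,0,0,-0.198,0,0,0,1,0,0,-0.198,0,0,0,1,0,0,-0.198,0,0,0,1,0,0,-0.198,0,0,0,1,0,0,-0.198,0,0,0,1,0,0,-0.198,0,0,0,1,0,0,-0.198,0,0,0]' 20
```

```text
time: 8.75
position: [0.4715, 0.254, 0.0175]
tool_rot: [2.108, 2.33, 0.0]
ft_force: [-1.0, 0.1, 0.3]
grip_width: 0.481
finger_force: 20.0
```

```bash
python3 -m inch '[1,0,0,0.06,0,0,0,1,0,0,0.12,0,0,0,1,0.03,-0.045,0.15,0,0,0,1,0.06,-0.09,0.15,0,0,0,1,0.1,-0.135,0.15,0,0,0,1,0.13,-0.18,0.15,0,0,0,1,0.165,-0.22,0.15,0,0,0,1,0.165,-0.241,0.14,0,0,0,1,0.165,-0.241,0.14,0,0,0,1,0.165,-0.241,0.14,0,0,0]' && python3 -m inch '[1,0,0,-0.05,0,0,0,1,0,0,-0.09,0,0,0,1,0,0,-0.11,0,0,0,1,0,0,-0.118,0,0,0,1,0,0,-0.118,0,0,0,1,0,0,-0.118,0,0,0,1,0,0,-0.118,0,0,0,1,0,0,-0.118,0,0,0]'
```

```text
time: 10.0
position: [0.6352, 0.0143, 0.1569]
tool_rot: [-2.106, -2.329, 0.001]
ft_force: [0.4, -0.1, -0.6]
grip_width: 0.485
finger_force: 20.0
time: 11.0
position: [0.6368, 0.0128, 0.0399]
tool_rot: [2.108, 2.329, 0.001]
ft_force: [0.0, 0.1, -0.4]
grip_width: 0.481
finger_force: 20.0
```

```bash
python3 -m inch '[-1,0,0,0,0,0,0,-1,0,0,0,0,0,0,-1,0,0,0,0,0,0,-1,0,0,0,0,0,0,-1,0,0,0.06,0,0,0,-1,0,0,0.12,0,0,0,-1,-0.05,-0.03,0.16,0,0,0,-1,-0.1,-0.06,0.16,0,0,0,-1,-0.15,-0.09,0.16,0,0,0,-1,-0.201,-0.122,0.16,0,0,0,-1,-0.201,-0.122,0.16,0,0,0,-1,-0.201,-0.122,0.16,0,0,0]'
python3 - <<'E'
from h import *
p=camera_params("wrist");im=camera("wrist");cv2.imwrite("pics/w4.png",im[:,:,::-1])
s=read_state();print(s["position"],s["tool_rot"])
for b in blobs(wood(im),300,9000): print(b,plane(p,b[:2],.045).round(4))
E
```

```text
time: 12.5
position: [0.4362, -0.1092, 0.2]
tool_rot: [2.108, 2.328, 0.002]
ft_force: [-0.1, -0.3, 1.1]
grip_width: 0.997
finger_force: 0.0
[ 0.43661278 -0.10892757  0.19995824] [2.10662149e+00 2.32892451e+00 1.38977839e-03]
(194.4, 379.6, 324, (151, 373, 67, 11)) [ 0.3793 -0.3996  0.045 ]
(370.5, 373.5, 920, (346, 363, 52, 21)) [ 0.6149 -0.3662  0.045 ]
(422.7, 253.0, 651, (401, 245, 44, 17)) [ 0.6399 -0.1827  0.045 ]
(430.2, 210.1, 2051, (403, 185, 55, 51)) [ 0.6349 -0.129   0.045 ]
(255.8, 173.9, 835, (239, 158, 34, 33)) [ 0.4341 -0.1065  0.045 ]
(441.2, 144.6, 2443, (412, 117, 59, 56)) [ 0.6275 -0.0552  0.045 ]
(489.4, 76.9, 1535, (466, 52, 46, 49)) [0.6575 0.0159 0.045 ]
(303.7, 8.6, 417, (289, 0, 31, 20)) [0.4636 0.0577 0.045 ]
```

View pics/w4.png

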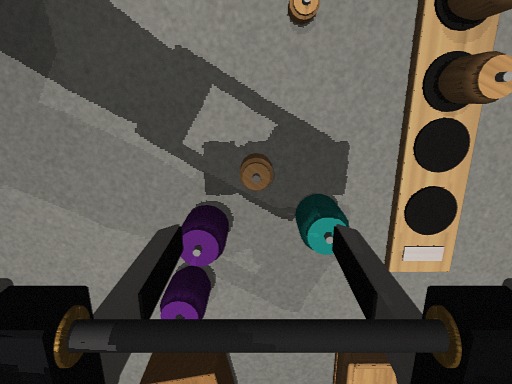

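The wrist view shows the 38's stud at (256,177). Two feet stand on the rail at upper right, and the free pads are at (441,145) and (430,210).

Run:
```python
from h import *
p=camera_params("wrist");print(plane(p,(256.5,177),.061),read_state()["position"])
for u in((430.2,210.1),(441.2,144.6)):print(plane(p,u,.022))
```

```text
[ 0.43524379 -0.10568109  0.061     ] [ 0.43661278 -0.10892757  0.19995824]
[ 0.64954711 -0.13553137  0.022     ]
[ 0.64156376 -0.05669096  0.022     ]
```

```bash
python3 -m inch '[-1,0,0.003,-0.06,0,0,0,-1,0,0.003,-0.12,0,0,0,-1,0,0.003,-0.17,0,0,0,-1,0,0.003,-0.188,0,0,0,-1,0,0.003,-0.189,0,0,0,-1,0,0.003,-0.189,0,0,0,1,0,0.003,-0.189,0,0,0,1,0,0.003,-0.189,0,0,0,1,0,0.003,-0.189,0,0,0,1,0,0.003,-0.189,0,0,0,1,0,0.003,-0.189,0,0,0,1,0,0.003,-0.189,0,0,0]' 15
```

```text
time: 14.05
position: [0.4354, -0.1061, 0.0104]
tool_rot: [-2.108, -2.329, 0.0]
ft_force: [-0.4, 0.8, 1.1]
grip_width: 0.403
finger_force: 15.1
```

```bash
python3 -m inch '[1,0,0,0.06,0,0,0,1,0,0,0.12,0,0,0,1,0.05,0.012,0.14,0,0,0,1,0.1,0.024,0.14,0,0,0,1,0.15,0.036,0.14,0,0,0,1,0.19,0.046,0.14,0,0,0,1,0.207,0.0495,0.13,0,0,0,1,0.207,0.0495,0.13,0,0,0,1,0.207,0.0495,0.13,0,0,0]' && python3 -m inch '[1,0,0,-0.05,0,0,0,1,0,0,-0.09,0,0,0,1,0,0,-0.103,0,0,0,1,0,0,-0.108,0,0,0,1,0,0,-0.108,0,0,0,1,0,0,-0.108,0,0,0,1,0,0,-0.108,0,0,0,1,0,0,-0.108,0,0,0]'
```

```text
time: 15.18
position: [0.6415, -0.0566, 0.1401]
tool_rot: [-2.107, -2.328, 0.001]
ft_force: [-0.0, -0.6, 0.5]
grip_width: 0.403
finger_force: 15.0
time: 16.18
position: [0.6429, -0.0566, 0.0331]
tool_rot: [2.107, 2.329, 0.001]
ft_force: [0.0, -0.0, -0.2]
grip_width: 0.401
finger_force: 15.0
```

```bash
python3 -m inch '[-1,0,0,0,0,0,0,-1,0,0,0,0,0,0,-1,0,0,0,0,0,0,-1,0,0,0,0,0,0,-1,0,0,0.06,0,0,0,-1,0,0,0.12,0,0,0,-1,-0.05,0.03,0.158,0,0,0,-1,-0.1,0.07,0.158,0,0,0,-1,-0.14,0.1,0.158,0,0,0,-1,-0.177,0.1275,0.158,0,0,0,-1,-0.177,0.1275,0.158,0,0,0,-1,-0.177,0.1275,0.158,0,0,0]'
python3 - <<'E'
from h import *
p=camera_params("wrist");im=camera("wrist");cv2.imwrite("pics/w5.png",im[:,:,::-1])
s=read_state();print(s["position"],s["tool_rot"])
for b in blobs(wood(im),200,9000): print(b,plane(p,b[:2],.035).round(4))
E
```

```text
time: 17.68
position: [0.4664, 0.0707, 0.191]
tool_rot: [2.107, 2.328, 0.001]
ft_force: [-0.4, -0.2, 0.2]
grip_width: 1.002
finger_force: 0.0
[0.46666171 0.0703983  0.19088925] [2.10761919e+00 2.32792292e+00 1.11905804e-03]
(364.4, 368.8, 860, (343, 353, 54, 31)) [ 0.636  -0.1802  0.035 ]
(355.3, 308.9, 219, (349, 292, 17, 27)) [ 0.6059 -0.0879  0.035 ]
(415.7, 260.2, 1378, (394, 237, 45, 68)) [ 0.6648 -0.0133  0.035 ]
(255.7, 177.9, 482, (243, 166, 27, 25)) [0.4646 0.0685 0.035 ]
(421.4, 178.3, 217, (410, 161, 34, 44)) [0.6463 0.0862 0.035 ]
(410.0, 182.9, 4996, (358, 135, 107, 106)) [0.6351 0.0798 0.035 ]
(415.5, 119.5, 2540, (367, 106, 99, 29)) [0.6244 0.1476 0.035 ]
(407.5, 98.5, 801, (371, 93, 75, 12)) [0.6111 0.1674 0.035 ]
```

View pics/w5.png

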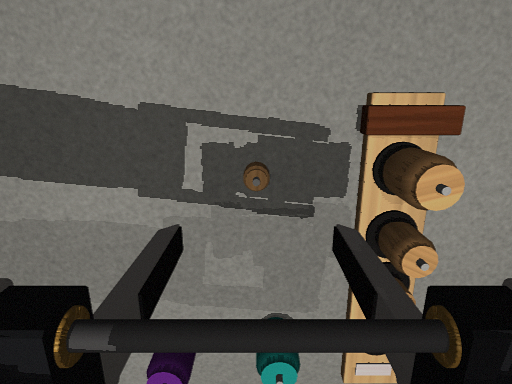

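The 30's stud is at (256,181), just about under the tool, and the 54 and 46 stand on the rail at right (tops at (440,187) and (420,262)).

```bash
python3 -m inch '[-1,0,-0.002,-0.06,0,0,0,-1,0,-0.002,-0.12,0,0,0,-1,0,-0.002,-0.16,0,0,0,-1,0,-0.002,-0.178,0,0,0,-1,0,-0.002,-0.183,0,0,0,-1,0,-0.002,-0.183,0,0,0,1,0,-0.002,-0.183,0,0,0,1,0,-0.002,-0.183,0,0,0,1,0,-0.002,-0.183,0,0,0,1,0,-0.002,-0.183,0,0,0,1,0,-0.002,-0.183,0,0,0,1,0,-0.002,-0.183,0,0,0]' 12
```

```text
time: 19.23
position: [0.4654, 0.069, 0.0074]
tool_rot: [-2.108, -2.329, 0.0]
ft_force: [-0.5, 0.0, -0.2]
grip_width: 0.396
finger_force: 0.0
```

```bash
python3 -m inch '[1,0,0,0,0,0,0,1,0,0,0,0,0,0,1,0,0,0,0,0,0,1,0,0,0,0,0,0]'
```

```text
time: 19.73
position: [0.4654, 0.0689, 0.0074]
tool_rot: [-2.108, -2.329, 0.0]
ft_force: [-0.7, 0.8, 0.4]
grip_width: 0.314
finger_force: 12.0
```

```bash
python3 -m inch '[1,0,0,0.06,0,0,0,1,0,0,0.12,0,0,0,1,0.03,-0.04,0.15,0,0,0,1,0.06,-0.08,0.15,0,0,0,1,0.1,-0.12,0.15,0,0,0,1,0.14,-0.16,0.15,0,0,0,1,0.17,-0.19,0.15,0,0,0,1,0.185,-0.205,0.14,0,0,0,1,0.185,-0.205,0.14,0,0,0,1,0.185,-0.205,0.14,0,0,0]' && python3 -m inch '[1,0,0,-0.05,0,0,0,1,0,0,-0.09,0,0,0,1,0,0,-0.11,0,0,0,1,0,0,-0.118,0,0,0,1,0,0,-0.118,0,0,0,1,0,0,-0.118,0,0,0,1,0,0,-0.118,0,0,0,1,0,0,-0.118,0,0,0]'
```

```text
time: 20.98
position: [0.6497, -0.1353, 0.1471]
tool_rot: [-2.107, -2.329, 0.0]
ft_force: [0.8, -0.1, -0.7]
grip_width: 0.315
finger_force: 12.0
time: 21.98
position: [0.6509, -0.1362, 0.03]
tool_rot: [2.107, 2.329, 0.001]
ft_force: [-0.0, 0.7, -1.0]
grip_width: 0.313
finger_force: 12.0
```

```bash
python3 -m inch '[-1,0,0,0,0,0,0,-1,0,0,0,0,0,0,-1,0,0,0,0,0,0,-1,0,0,0,0,0,0,-1,0,0,0,0,0,0,-1,0,0,0.06,0,0,0,-1,0,0,0.12,0,0,0,-1,0,0,0.18,0,0,0,-1,-0.06,0,0.24,0,0,0,-1,-0.12,0,0.28,0,0,0,-1,-0.17,0,0.28,0,0,0,-1,-0.17,0,0.28,0,0,0]'
python3 - <<'E'
from h import *
p=camera_params("wrist");w=camera("wrist");a=camera("scene");b=camera("side")
cv2.imwrite("pics/w6.png",w[:,:,::-1])
c=np.hstack([cv2.resize(a[190:260,130:290],(480,210)),cv2.resize(b[140:300,230:340],(289,420))[:210]*0]) if 0 else np.vstack([cv2.resize(a[190:260,130:290],(640,280)),cv2.resize(b[150:290,240:340],(200,280)).repeat(1,0) if 0 else np.pad(cv2.resize(b[150:290,240:340],(214,300)),((0,0),(0,426),(0,0)))])
cv2.imwrite("pics/f6.png",c[:,:,::-1]); print(p["world_to_cam"].tolist())
E
```

```text
time: 23.48
position: [0.4786, -0.136, 0.3113]
tool_rot: [2.107, 2.326, 0.001]
ft_force: [0.0, -1.0, 0.1]
grip_width: 0.998
finger_force: 0.0
[[0.9951182005921271, 0.0986511792530185, 0.002776991587642467, -0.4632430561775012], [-0.09364413000776874, 0.9527454381898424, -0.28897561648612313, 0.23625846729770789], [-0.031153551408741962, 0.2873048465314074, 0.9573324299292221, -0.438990611006739], [0.0, 0.0, 0.0, 1.0]]
```

View pics/w6.png

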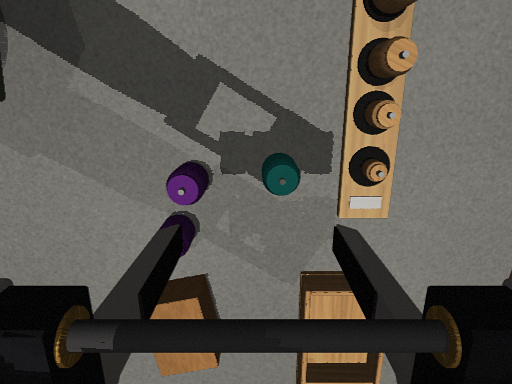

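View pics/f6.png

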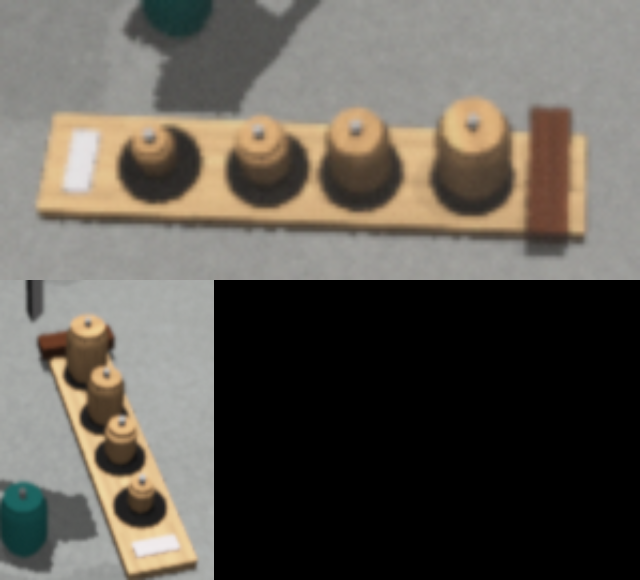

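All four stand upright in the right order. The 30 looks slightly off on its pad: crop stud (149,136), pad (160,162). I'll measure each stud against its pad.

Run:
```python
from h import *
p=camera_params("wrist")
w=camera("wrist");h=cv2.cvtColor(w,cv2.COLOR_RGB2HSV)
for n,u,z,t in(("30",(378.5,174),.069,(.650,-.136)),("38",(390,115),.083,(.642,-.0567)),("46",(404,55),.097,(.636,.0120))):
    print(n,plane(p,u,z).round(4)[:2],t)
a,b=camera_params("scene"),camera_params("side")
S=lambda x,y:(130+x/4,190+y/4); D=lambda x,y:(240+x*100/214,150+(y-280)*140/300)
for n,s,d in(("30",(149,136),(141,481)),("38",(258,133),(122,423)),("46",(356,129),(106,375)),("54",(473,123),(88,324))):
    P,e=tri(a,S(*s),b,D(*d));print(n,P.round(4),e.round(4))
```

```text
30 [ 0.6483 -0.1376] (0.65, -0.136)
38 [ 0.6408 -0.0583] (0.642, -0.0567)
46 [0.6362 0.0097] (0.636, 0.012)
30 [ 0.6503 -0.136   0.0616] 0.0036
38 [ 0.6434 -0.0564  0.0754] 0.0042
46 [0.6368 0.0137 0.0887] 0.0044
54 [0.6279 0.095  0.1032] 0.0052
```

```bash
python3 -c "
from workcell import *
print(close_job())"
```

```text
the job is handed in; nothing more can be done
None
```

I placed the 54, 46, 38 and 30 mm feet upright on the four pads, in that order from the end block, and handed in the job; each measured within about 3 mm of its pad centre, and the mug and the look-alikes were left alone.

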